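# Knock the stop pins flush in a layout board

## Task

The two round steel stop pins have to go down so that card can lie flat on the sloping plywood board: take the mallet and knock both of them flush with the board with brisk blows, using nothing but the mallet on them and never ramming it hard into the board. Leave the square pin standing and do not disturb the tape roll, flask and cup. When done, set the mallet down gently on the cork mat, standing on its face the way it was.

Things in the scene. Friction and masses are not known exactly. Their poses are not given: they have to be found in the camera images.
- mallet: mallet, 0.3 kg, standing on its striking face on the mat. Head: dark cylinder 48 mm across, 26 to 90 mm above the origin; below it a black rubber face 44 mm across on a spring cushion that gives up to 14 mm under load. Handle: light wood bar 24 mm wide, 22 mm thick, level, to 145 mm from the head's axis. Origin: centre of the (unloaded) face; z up, handle along -x.
- mallet_grip (a point): good place to grip the mallet: on the handle's axis, 47 mm from the head's axis, 48 mm above the unloaded striking face (24 mm wide across y).
- mat: cork mat fixed on the table, 160 mm (x) by 140 mm (y), 4 mm thick; origin at the centre of its underside, z up.
- board: plywood layout board fixed on the table, 260 mm (up the slope) by 300 mm (y), 18 mm thick; its flat top slopes up at 16 degrees along the board's +x (away from the robot). Origin on the table under its centre, where the top surface is 80 mm above it. Three pins stand square to the slope in a row across it (along y) through the middle, at least 60 mm apart.
- pin_a_collar: thin dark round collar in the board around the round pin (20 mm across) called pin_a; origin: the pin's axis at the board's surface (does not move as the pin does), z square to the board outwards, x up the slope.
- pin_a (a joint): sprung steel round pin in the sloping board, held at any depth by a spring catch that takes about 15 to 20 N to overcome, 20 mm across; value = how far it is down: 0 stands 18 mm proud of the board, 0.018 flush, 0.019 the bottom stop.
- pin_a_top (a point): centre of the flat top of pin_a, z along the pin outwards.
- pin_b_collar: thin dark round collar in the board around the round pin (20 mm across) called pin_b; origin: the pin's axis at the board's surface (does not move as the pin does), z square to the board outwards, x up the slope.
- pin_b (a joint): sprung steel round pin in the sloping board, held at any depth by a spring catch that takes about 15 to 20 N to overcome, 20 mm across; value = how far it is down: 0 stands 18 mm proud of the board, 0.018 flush, 0.019 the bottom stop.
- pin_b_top (a point): centre of the flat top of pin_b, z along the pin outwards.
- pin_square_collar: thin dark square collar in the board around the square pin (28 by 28 mm) called pin_square; origin: the pin's axis at the board's surface (does not move as the pin does), z square to the board outwards, x up the slope.
- pin_square (a joint): sprung steel square pin in the sloping board, held at any depth by a spring catch that takes about 15 to 20 N to overcome, 28 by 28 mm; value = how far it is down: 0 stands 18 mm proud of the board, 0.018 flush, 0.019 the bottom stop.
- pin_square_top (a point): centre of the flat top of pin_square, z along the pin outwards.
- tape: roll of paper tape lying on the card pad, 84 mm across, 24 mm high; origin at the centre of its underside. Leave alone.
- flask: steel flask, 66 mm across, 190 mm tall, standing; origin at the centre of its underside. Leave alone.
- cup: blue cup, 76 mm across, 95 mm tall; origin at the centre of its underside. Leave alone.
- pad: pad of card fixed on the table, 150 by 130 mm, 18 mm thick; the tape roll lies on it.
Mind the look-alikes: they are no part of the job. Of the things like the mat, leave any that is yellow; of the rest the larger one is meant.

How it is judged:
By the outcome, as a careful person would: the job done as asked, in the order asked, and still so for the second after the job is handed in, with the robot touching nothing.
It also fails if it takes over 45 s, if anything falls off the work surface, if the arm or the gripper's body presses on something with over 40 N, if the wrist force passes 120 N, or if a joint passes its speed limit or range.

## Robot

A 7-joint arm with a two-finger parallel gripper is mounted at the origin on the work surface. World frame = base frame: x ahead of the robot, y to its left, z up, the work surface at z = 0. Lengths are in m, angles in rad, forces in N, time in s.
With the tool pointing down it reaches from about 0.4 to 0.85 m from the base axis. Payload 6.9 kg.
Tool frame: the origin (TCP) lies at the very end of the fingers, on their centre line; the grasp point (between the pads) lies 19 mm behind it (pinch_z is the distance from the TCP to the grasp point, in m); z points along the fingers, y is the line along which they close (so a half turn about z gives the same grasp; the last joint's range is limited). The gripper opens to 85 mm and grips with 20 to 120 N. Pads are 22 mm wide; open, the fingers measure 114 mm over their backs; the gripper's body (76 mm by 85 mm) begins 54 mm behind the grasp point. The pads swing forward as they close: fully open they stand 13 mm farther back than shut.
Start: joints at [1.349, 0.507, -0.238, 1.5, 0.126, 1.149, -0.155], TCP at [0.201, -0.592, 0.231] pointing down, gripper open.
Joint ranges: [-3.08, 3.08], [-0.24, 2.05], [-1.43, 1.35], [0, 2.5], [-1.52, 4.66], [0.17, 1.96], [-2.89, 2.89]. Speed limits (rad/s): [2.39, 2.39, 3.14, 3.14, 3.14, 3.14, 3.14].

## Interface

Orientations are given as a unit quaternion [x, y, z, w].
In Python, from bench import * gives the robot as it stands. The module is installed in compiled form; this text tells all that it offers.
- The arm moves only by the tool apply_moves, never from a script. Its argument "series" is one flat list of numbers, 7 for each row, row after row: the shift along the world's x, y, z normalised to -1 to 1, where 1 is 0.2 m, then the turn, a rotation vector about the world's x, y, z normalised to -1 to 1, where 1 is 90 degrees, then the closure, from -1 (fully open) to 1 (shut). A call has 1 to 12 rows; each row shifts and turns the commanded pose from where the row before left it; what a row does not reach is not made up. A row lasts 1/12 s, in which the tool goes at most 41.7 mm and 7.16 degrees, less where a joint would pass 70% of its speed; a pose out of reach is approached as far as the arm can. A call with a number of a shift or a turn outside -1 to 1 is refused whole. A call with a gripper value outside its range is refused whole. The fingers move at their own pace and stop on an object; "newtons" is the grip in N (left out, the last holds). Time passes only in rows, so rows that do not move let the fingers close. It gives the time, the measured TCP pose, the force, the opening and the grip force at its end, in the units of the state.
- sense(): the state, without advancing time (a new reading comes with each control period).
- capture(name): name is "scene" or "top" or "wrist"; returns a dict with "pixels" (384x512x3 uint8, red, green, blue), "intrinsics" (3x3 intrinsics, pixels), "view" (4x4, takes a point from world to camera coordinates). Camera axes: x right, y up, looking along -z (the intrinsics and any distortion apply to the point x, -y, -z); pixel columns grow to the right and rows downward; lengths in m; the calibration is good to about 2 mm. A picture is of the moment at which its call begins. There is no depth.
- job_done(): hands the job in; it is judged then, once.
The state is a dict: "time": time; "joint_positions": joint angles; "joint_vel": joint speeds; "effort": joint torques, N m; "eef_pos": TCP position; "ee_rot": TCP orientation; "ft_force": force on the tool from outside, world axes, zero at the start; "ft_torque": the same for the moment, N m; "grip_width": opening from 0.0 (shut) to 1.0 (fully open); "finger_force": force on a finger pad.
Only numpy, scipy, OpenCV 4.12 (cv2) and the standard library are available. Lean on these libraries where they do the work, as an engineer would, in place of code of your own. Each camera call takes 0.05 s, during which the arm holds its last target. There are 200 camera calls.

## Working session

There is one attempt and no reset: what is moved stays moved. The work goes in short steps, Python scripts to look and compute and a tool call to move; the robot and the scene stay as the last step left them, time stands still between calls to the robot, and variables do not carry over. Pictures are saved under pics/ and viewed, at most 12 in all, crops included, and the job is handed in when it is done.

Besides the shell and the picture viewer there is one more tool, called in YAML: its name, and indented under it one key for each argument. apply_moves: Moves the arm, as the interface text tells. Its arguments: {"type":"object","properties":{"series":{"type":"array"},"newtons":{"type":"number"}},"required":["series"]}

```bash
mkdir -p pics; cat > h.py <<'E'
from bench import *
import numpy as np, cv2
def save(c,n):
    cv2.imwrite(f'pics/{n}.png',cv2.cvtColor(c['pixels'],cv2.COLOR_RGB2BGR))
def ray(c,u,v):
    K=np.array(c['intrinsics']);V=np.array(c['view'])
    d=np.linalg.solve(K,[u,v,1.]);d=np.array([d[0],-d[1],-d[2]])
    R=V[:3,:3];return -R.T@V[:3,3],R.T@d
def onplane(c,u,v,z):
    o,d=ray(c,u,v);return o+d*(z-o[2])/d[2]
def onpl(c,u,v,p,n):
    o,d=ray(c,u,v);n=np.array(n);return o+d*(np.dot(np.array(p)-o,n)/np.dot(d,n))
def proj(c,P):
    V=np.array(c['view']);p=V[:3,:3]@np.array(P)+V[:3,3];q=np.array(c['intrinsics'])@[p[0],-p[1],-p[2]];return q[:2]/q[2]
E
python3 - <<'E'
from h import *
import pickle
np.set_printoptions(precision=4,suppress=True)
D={}
for n in("scene","top"):
    c=capture(n);save(c,n+'0');D[n]=c
    print(n,c.keys(),np.array(c['intrinsics']),np.array(c['view']))
pickle.dump(D,open('d.pkl','wb'))
a=np.vstack([cv2.imread('pics/top0.png')]);
print(sense())
E
```

```text
scene dict_keys(['pixels', 'intrinsics', 'view']) [[372.9725   0.     249.8107]
 [  0.     372.9725 187.9091]
 [  0.       0.       1.    ]] [[-0.5284  0.849  -0.0036  0.2686]
 [-0.6386 -0.3946  0.6607  0.2816]
 [ 0.5595  0.3514  0.7506 -1.3465]
 [ 0.      0.      0.      1.    ]]
top dict_keys(['pixels', 'intrinsics', 'view']) [[354.587    0.     257.4637]
 [  0.     354.587  189.2299]
 [  0.       0.       1.    ]] [[-0.0251 -0.9992  0.0303  0.01  ]
 [ 0.9913 -0.0209  0.1301 -0.5396]
 [-0.1294  0.0333  0.991  -0.8722]
 [ 0.      0.      0.      1.    ]]
{'time': 0.1, 'joint_positions': array([ 1.3485,  0.5082, -0.2375,  1.501 ,  0.1257,  1.1489, -0.1548]), 'joint_vel': array([ 0.0012, -0.0017, -0.0009, -0.0041,  0.0004, -0.0008, -0.0012]), 'effort': array([ -0.0054, -62.1838,  -2.1947, -25.0209,   0.0126,   0.0077,
        -0.    ]), 'eef_pos': array([ 0.201 , -0.5913,  0.2305]), 'ee_rot': array([ 0.9866,  0.1631, -0.0002, -0.0008]), 'ft_force': array([-0.6134,  0.3224, -0.0366]), 'ft_torque': array([-0.0204,  0.0477, -0.0198]), 'finger_force': 0.0, 'grip_width': 1.0009691616719554}
```

View pics/top0.png

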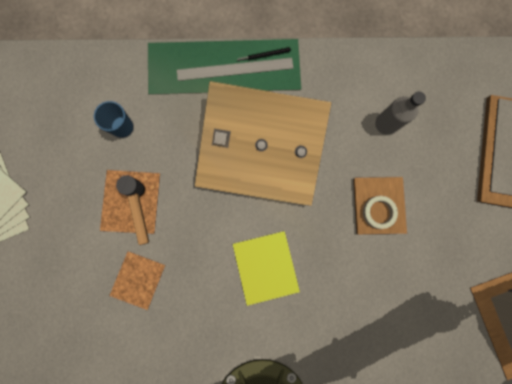

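View pics/scene0.png

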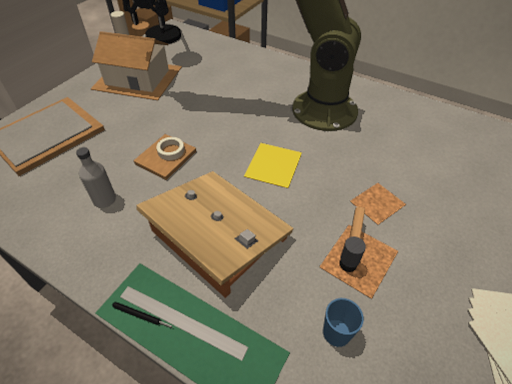

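The top view shows these candidates:
- **Mat:** yellow card (266,268), rejected. Small cork (138,279) and large cork (131,203); the large one is the mat, and the mallet stands on it.
- **Pins:** square (221,138), to be left. Round pins at (262,145) and (301,152).
- **Mallet:** head at (128,186), handle end at (143,242). There is a dark knife at (268,54), which is not the mallet.

The scene view shows the same pins at (245,238), (217,216) and (190,195).

Next is a close crop to check the choice.

```bash
python3 - <<'E'
from h import *
import pickle
D=pickle.load(open('d.pkl','rb'))
t=cv2.imread('pics/top0.png');s=cv2.imread('pics/scene0.png')
r=lambda i,x,y,w,h:cv2.resize(i[y:y+h,x:x+w],(400,int(400*h/w)),interpolation=cv2.INTER_CUBIC)
A=np.hstack([r(t,205,115,110,60),r(s,170,180,100,55)[:218]]) if 0 else None
a=r(t,210,120,100,50);b=r(s,175,180,100,70);c=r(t,90,160,100,90);d=r(s,310,200,100,90)
top=np.hstack([cv2.copyMakeBorder(a,0,80,0,0,0),b])[:240]
cv2.imwrite('pics/crop.png',np.vstack([top,np.hstack([c,d])]))
# colour masks
hsv=cv2.cvtColor(t,cv2.COLOR_BGR2HSV)
def seg(m,amin=200):
    m=cv2.morphologyEx(m.astype(np.uint8),cv2.MORPH_OPEN,np.ones((3,3)))
    for k in cv2.findContours(m,0,2)[0]:
        if cv2.contourArea(k)>amin: yield k
print(hsv[150,240],hsv[175,110],hsv[193,360],hsv[230,139],hsv[186,128])
T=D['top']
m=(hsv[...,0]<25)&(hsv[...,1]>90)&(hsv[...,2]>60)
for k in seg(m):
    q=cv2.boxPoints(cv2.minAreaRect(k));print('wood',cv2.contourArea(k),q.round(1).tolist(),[onplane(T,*p,.004)[:2].round(3).tolist() for p in q])
E
```

```text
[ 17 122 170] [ 14 146 176] [ 15 143 159] [ 15 133 180] [15 20 78]
wood 1766.5 [[471.0, 273.0], [511.0, 273.0], [511.0, 379.0], [471.0, 379.0]] [[0.311, -0.556], [0.308, -0.663], [0.047, -0.632], [0.051, -0.529]]
wood 1910.5 [[108.69999694824219, 295.3999938964844], [126.5999984741211, 249.6999969482422], [165.0, 264.70001220703125], [147.10000610351562, 310.3999938964844]] [[0.282, 0.378], [0.395, 0.336], [0.354, 0.238], [0.243, 0.281]]
wood 2755.5 [[352.70001220703125, 177.3000030517578], [403.0, 174.3000030517578], [406.5, 232.89999389648438], [356.29998779296875, 236.0]] [[0.571, -0.26], [0.576, -0.397], [0.419, -0.394], [0.415, -0.26]]
wood 3344.0 [[98.30000305175781, 239.6999969482422], [105.9000015258789, 167.39999389648438], [160.1999969482422, 173.10000610351562], [152.60000610351562, 245.39999389648438]] [[0.422, 0.408], [0.61, 0.394], [0.592, 0.252], [0.404, 0.27]]
wood 1151.5 [[480.0, 95.0], [511.0, 95.0], [511.0, 207.0], [480.0, 207.0]] [[0.796, -0.633], [0.795, -0.722], [0.481, -0.684], [0.483, -0.599]]
wood 12643.0 [[192.0, 186.0], [209.5, 81.0999984741211], [330.8999938964844, 101.30000305175781], [313.5, 206.1999969482422]] [[0.556, 0.169], [0.846, 0.121], [0.784, -0.212], [0.495, -0.15]]
```

View pics/crop.png

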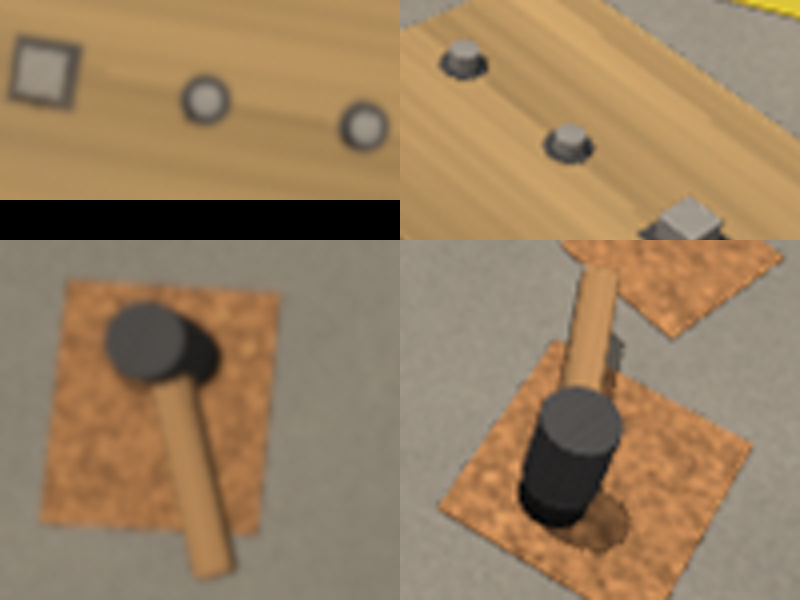

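The crop shows:
- **Square pin:** top at (43,73), left alone.
- **Round pins:** tops at (205,99) and (364,127).
- **Mallet:** it stands on the large cork mat, with the head top at (146,342) and the handle end at (214,573).

Now I'll triangulate these points.

```bash
python3 - <<'E'
from h import *
import pickle
np.set_printoptions(precision=4,suppress=True)
D=pickle.load(open('d.pkl','rb'));T,S=D['top'],D['scene']
def tri(a,b):
    A=[];B=[]
    o1,d1=ray(T,*a);o2,d2=ray(S,*b)
    M=np.stack([d1,-d2],1);s=np.linalg.lstsq(M,o2-o1,rcond=None)[0]
    p,q=o1+s[0]*d1,o2+s[1]*d2;return (p+q)/2,np.linalg.norm(p-q)
f=lambda X,Y,x,y,oy=0,ox=0:((X-ox)/4-.375+x,(Y-oy)/4-.375+y)
for n,a,b in [('sq',f(43,73,210,120),f(690,215,175,180,0,400)),('mid',f(205,99,210,120),f(570,131,175,180,0,400)),('right',f(364,127,210,120),f(463,48,175,180,0,400)),
 ('head',f(146,342,90,160,240),f(580,422,310,200,240,400)),('hend',f(214,575,90,160,240),f(602,270,310,200,240,400))]:
    print(n,*tri(a,b),'' if n in('sq','mid','right') else onplane(T,*a,.094 if n=='head' else .063),onplane(S,*b,.094 if n=='head' else .063) if n[0]=='h' else '')
# board corners: top surface, via fit in both images
t=cv2.imread('pics/top0.png');hsv=cv2.cvtColor(t,cv2.COLOR_BGR2HSV)
m=((hsv[...,0]<25)&(hsv[...,1]>90)&(hsv[...,2]>60)).astype(np.uint8)
ks=cv2.findContours(m,0,2)[0];k=max(ks,key=cv2.contourArea)
q=cv2.approxPolyDP(k,8,True)[:,0];print(q.tolist())
q=q.astype(float)
for u in q:
    for z in(.0442,.1158):print(u,z,onplane(T,*u,z)[:2])
E
```

```text
sq [0.658  0.0861 0.1001] 9.470397919917405e-05  
mid [ 0.6415 -0.0116  0.0955] 0.000192415740346944  
right [ 0.6227 -0.1084  0.0961] 0.0017480533895618906  
head [0.549  0.3114 0.0902] 0.00046864807074196936 [0.5484 0.3103 0.094 ] [0.5519 0.3114 0.094 ]
hend [0.4103 0.2781 0.0604] 0.0006294197334604637 [0.4104 0.2771 0.063 ] [0.4123 0.2786 0.063 ]
[[210, 82], [195, 186], [311, 204], [330, 102]]
[210.  82.] 0.0442 [0.8251 0.1154]
[210.  82.] 0.1158 [0.7927 0.1083]
[195. 186.] 0.0442 [0.55   0.1552]
[195. 186.] 0.1158 [0.5398 0.1449]
[311. 204.] 0.0442 [ 0.4979 -0.1368]
[311. 204.] 0.1158 [ 0.4918 -0.1235]
[330. 102.] 0.0442 [ 0.7662 -0.1992]
[330. 102.] 0.1158 [ 0.7385 -0.1809]
```

apply_moves:
  series: [0.12,0.16,0,0,0,0,-1,0.12,0.16,0,0,0,0,-1,0.12,0.16,0,0,0,0,-1,0.12,0.16,0,0,0,0,-1,0.12,0.16,0,0,0,0,-1,0.12,0.16,0,0,0,0,-1,0.12,0.16,0,0,0,0,-1,0.12,0.16,0,0,0,0,-1,0.12,0.16,0,0,0,0,-1,0.03,0.2,0,0,0,0,-1,0.03,0.2,0,0,0,0,-1,0.03,0.2,0,0,0,0,-1]
  newtons: 80

```text
time: 1.1
eef_pos: [0.4351, -0.1817, 0.2309]
ee_rot: [0.987, 0.163, -0.0, -0.0]
ft_force: [0.7, -1.1, -0.1]
grip_width: 0.999
finger_force: 0.0
```

apply_moves:
  series: [0.028,0.2,-0.02,0,0,-0.005,-1,0.028,0.2,-0.02,0,0,-0.005,-1,0.028,0.2,-0.02,0,0,-0.005,-1,0.028,0.2,-0.02,0,0,-0.005,-1,0.028,0.2,-0.02,0,0,-0.005,-1,0.028,0.2,-0.02,0,0,-0.005,-1,0.028,0.2,-0.02,0,0,-0.005,-1,0.028,0.2,-0.02,0,0,-0.005,-1,0.028,0.2,-0.02,0,0,-0.005,-1,0.028,0.2,-0.02,0,0,-0.005,-1,0.028,0.2,-0.02,0,0,-0.005,-1,0.028,0.2,-0.02,0,0,-0.005,-1]

```text
time: 2.1
eef_pos: [0.5022, 0.2981, 0.1827]
ee_rot: [0.993, 0.116, -0.0, 0.0]
ft_force: [0.2, 0.3, 0.7]
grip_width: 0.999
finger_force: 0.0
```

```bash
python3 - <<'E'
from h import *
np.set_printoptions(precision=4,suppress=True)
c=capture('wrist');save(c,'w1');s=sense();print(s['eef_pos'],s['ee_rot'],s['joint_positions'],np.array(c['view']),np.array(c['intrinsics']))
print('head',proj(c,[.5495,.311,.094]),'hend',proj(c,[.411,.278,.063]),'grip',proj(c,[.504,.3,.063]))
E
```

```text
[0.5008 0.3081 0.1822] [ 0.9928  0.1201 -0.0001 -0.0037] [-0.298   0.5133 -0.4561  1.6744  0.2509  1.0091 -2.1667] [[ 0.2302 -0.9731  0.0008  0.1744]
 [ 0.9355  0.2211 -0.2755 -0.5125]
 [ 0.2679  0.0641  0.9613 -0.4854]
 [ 0.      0.      0.      1.    ]] [[327.2662   0.     252.4146]
 [  0.     327.2662 192.9576]
 [  0.       0.       1.    ]]
head [249.9962 129.1592] hend [250.7876 285.4587] grip [250.6279 183.3302]
```

View pics/w1.png

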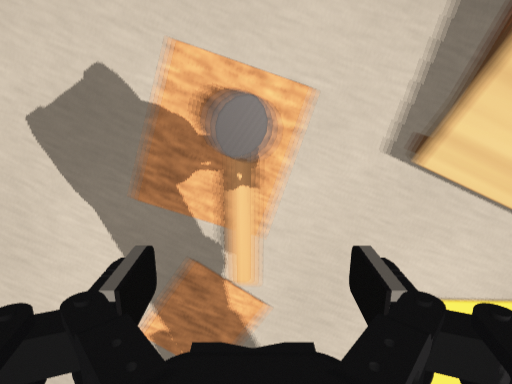

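The wrist view is motion-blurred, with the head near (241,126) and the handle near (242,230). I'll settle a bit lower and measure again.

apply_moves:
  series: [0,0,-0.1,0,0,0,-1,0,0,-0.1,0,0,0,-1,0,0,0,0,0,0,-1,0,0,0,0,0,0,-1,0,0,0,0,0,0,-1]

```text
time: 2.57
eef_pos: [0.5027, 0.2961, 0.144]
ee_rot: [0.993, 0.116, 0.0, -0.0]
ft_force: [1.0, -0.3, 0.0]
grip_width: 1.0
finger_force: 0.0
```

```bash
python3 - <<'E'
from h import *
np.set_printoptions(precision=4,suppress=True)
c=capture('wrist');save(c,'w2');s=sense();print(s['eef_pos'],s['ee_rot'])
print('head',proj(c,[.5495,.311,.094]),'hend',proj(c,[.411,.278,.063]),'grip',proj(c,[.504,.3,.063]))
b=cv2.cvtColor(c['pixels'],cv2.COLOR_RGB2HSV)
m=((b[...,1]<70)&(b[...,2]<120)&(b[...,2]>60)).astype(np.uint8)
for k in cv2.findContours(m,0,2)[0]:
    if cv2.contourArea(k)>400: print('dark',cv2.minAreaRect(k))
E
```

```text
[0.503  0.2963 0.1444] [ 0.9932  0.1162  0.0006 -0.0003]
head [246.2389 135.2121] hend [248.145  312.3561] grip [247.6792 196.9399]
dark ((382.836181640625, 268.2804260253906), (63.376243591308594, 15.54930591583252), 56.853004455566406)
dark ((122.49695587158203, 265.2532653808594), (19.927839279174805, 69.81898498535156), 42.82525634765625)
dark ((245.0, 133.5), (79.0, 80.0), 90.0)
```

View pics/w2.png

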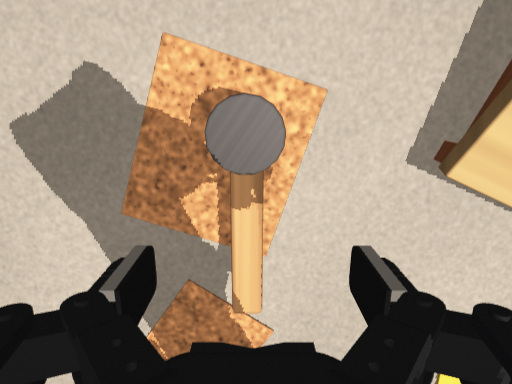

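The head is at (245,133), within 1 mm of the prediction, and the handle is centred between the fingers. I'll grasp it.

apply_moves:
  series: [0.002,0.008,-0.18,0,0,0,-1,0.002,0.008,-0.18,0,0,0,-1,0.002,0.006,-0.12,0,0,0,-1,0,0,-0.07,0,0,0,-1,0,0,0,0,0,0,-1,0,0,0,0,0,0,1,0,0,0,0,0,0,1,0,0,0,0,0,0,1,0,0,0,0,0,0,1,0,0,0,0,0,0,1,0,0,0,0,0,0,1]
  newtons: 100

```text
time: 3.53
eef_pos: [0.5041, 0.3009, 0.0341]
ee_rot: [0.993, 0.116, 0.001, -0.0]
ft_force: [-0.1, -0.0, 1.7]
grip_width: 0.267
finger_force: 97.8
```

apply_moves:
  series: [0,0,0.1,0,0,0,1,0,0,0.2,0,0,0,1,0,0,0.2,0,0,0,1,0,0,0.2,0,0,0,1,0.046,-0.188,0.03,0,0,-0.065,1,0.046,-0.188,0.03,0,0,-0.065,1,0.046,-0.188,0.03,0,0,-0.065,1,0.046,-0.188,0.03,0,0,-0.065,1,0.046,-0.188,0,0,0,0,1,0.046,-0.188,0,-0.011,-0.058,0,1,0.046,-0.188,0,-0.011,-0.058,0,1,0.046,-0.188,0,-0.011,-0.058,0,1]

```text
time: 4.53
eef_pos: [0.577, -0.0021, 0.1973]
ee_rot: [0.986, -0.087, 0.14, 0.014]
ft_force: [1.6, -2.2, -3.4]
grip_width: 0.262
finger_force: 98.6
```

apply_moves:
  series: [0,0,0,0,0,0,1,0,0,0,0,0,0,1,0,0,0,0,0,0,1,0,0,0,0,0,0,1]

```text
time: 4.87
eef_pos: [0.5773, 0.0013, 0.1972]
ee_rot: [0.987, -0.086, 0.138, 0.013]
ft_force: [0.2, -0.4, -3.1]
grip_width: 0.259
finger_force: 98.8
```

```bash
cat >> h.py <<'E'
from scipy.spatial.transform import Rotation as R
PS=np.radians(-10.3);N=np.array([-np.sin(np.radians(16))*np.cos(PS),-np.sin(np.radians(16))*np.sin(PS),np.cos(np.radians(16))])
BX=np.array([np.cos(np.radians(16))*np.cos(PS),np.cos(np.radians(16))*np.sin(PS),np.sin(np.radians(16))])
MID=np.array([.6459,-.0124,.08]);RIGHT=np.array([.6284,-.1089,.08])
def report(C):
    s=sense();r=R.from_quat(s['ee_rot']);z=-r.apply([0,0,1]);x=r.apply([1,0,0]);
    face=np.array(s['eef_pos'])-.0301*z+.0472*x
    d=face-C;BY=np.cross(N,BX)
    print('t',s['time'],'pos',s['eef_pos'],'face rel board x,y,n mm',1e3*np.array([d@BX,d@BY,d@N]),'tilt err deg x,y',np.degrees([z@BX,z@BY]),'xaxis',x,'F',s['ft_force'],s['grip_width'])
E
python3 - <<'E'
from h import *
np.set_printoptions(precision=4,suppress=True)
report(MID)
c=capture('wrist');save(c,'w3');c=capture('scene');save(c,'s3')
a=cv2.imread('pics/s3.png')[150:300,120:320];b=cv2.imread('pics/w3.png')
cv2.imwrite('pics/c3.png',np.hstack([cv2.resize(a,(400,300)),cv2.resize(b,(400,300))]))
E
```

```text
t 4.8667 pos [0.5773 0.0013 0.1972] face rel board x,y,n mm [ 12.1939   1.5402 101.7952] tilt err deg x,y [0.1101 0.0527] xaxis [ 0.9475 -0.1655  0.2738] F [ 0.1629 -0.4131 -3.0892] 0.2592601431689583
```

View pics/c3.png

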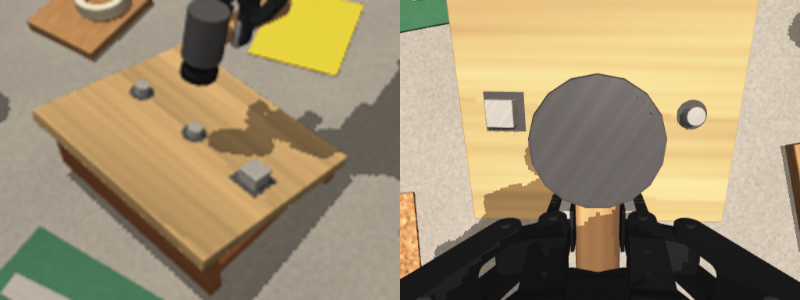

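apply_moves:
  series: [0.007,-0.005,-0.138,0,0,0,1,0.007,-0.005,-0.138,0,0,0,1,0,0,0,0,0,0,1,0,0,0,0,0,0,1,0.054,-0.01,-0.19,0,0,0,1]

```text
time: 5.38
eef_pos: [0.595, -0.0027, 0.1109]
ee_rot: [0.986, -0.086, 0.144, 0.013]
ft_force: [3.1, 0.2, -2.4]
grip_width: 0.263
finger_force: 99.2
```

```bash
python3 -c "
from h import *
np.set_printoptions(precision=4,suppress=True)
report(MID)"
```

```text
t 5.3833 pos [ 0.595  -0.0027  0.1109] face rel board x,y,n mm [ 6.2212  0.7121 14.4051] tilt err deg x,y [-0.5909 -0.0669] xaxis [ 0.9439 -0.1658  0.2855] F [ 3.0824  0.1952 -2.3764] 0.2632379307765813
```

apply_moves:
  series: [-0.054,0.01,0.19,0,0,0,1]

```text
time: 5.47
eef_pos: [0.5781, -0.0012, 0.1156]
ee_rot: [0.989, -0.086, 0.119, 0.013]
ft_force: [-0.7, -0.7, -23.6]
grip_width: 0.265
finger_force: 98.5
```

```bash
python3 -c "
from h import *
np.set_printoptions(precision=4,suppress=True)
report(MID)"
```

```text
t 5.4667 pos [ 0.5781 -0.0012  0.1156] face rel board x,y,n mm [-10.2124  -0.9109  21.2042] tilt err deg x,y [2.2313 0.2259] xaxis [ 0.9568 -0.1671  0.238 ] F [ -0.6934  -0.701  -23.5924] 0.2647204292714872
```

apply_moves:
  series: [0,0,0,0,0,0,1,0,0,0,0,0,0,1]

```text
time: 5.63
eef_pos: [0.5815, -0.0013, 0.142]
ee_rot: [0.987, -0.086, 0.138, 0.013]
ft_force: [0.1, -0.2, -1.6]
grip_width: 0.262
finger_force: 99.3
```

```bash
python3 - <<'E'
from h import *
np.set_printoptions(precision=4,suppress=True)
report(MID)
c=capture('scene');save(c,'s4')
a=cv2.imread('pics/s4.png')[170:260,170:270];b=cv2.imread('pics/s3.png')[170:260,170:270]
cv2.imwrite('pics/c4.png',np.hstack([cv2.resize(i,(400,360),interpolation=2) for i in(b,a)]))
E
```

```text
t 5.6333 pos [ 0.5815 -0.0013  0.142 ] face rel board x,y,n mm [ 1.392  -0.3701 47.4378] tilt err deg x,y [0.0637 0.0533] xaxis [ 0.9471 -0.1664  0.2746] F [ 0.1167 -0.1934 -1.5617] 0.26183254959342367
```

View pics/c4.png

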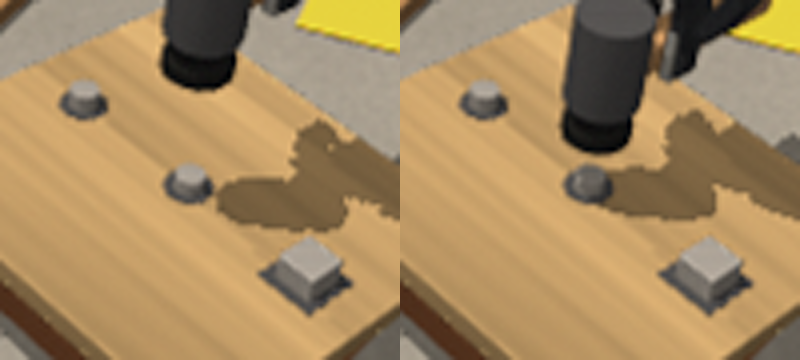

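The mid pin went partly down, and its top moved from (188,172) to (588,182). I'll give it a deeper blow.

apply_moves:
  series: [0.054,-0.01,-0.19,0,0,0,1,0.013,-0.002,-0.046,0,0,0,1]

```text
time: 5.85
eef_pos: [0.5976, -0.0041, 0.0981]
ee_rot: [0.986, -0.086, 0.144, 0.013]
ft_force: [-1.8, 0.6, 16.5]
grip_width: 0.265
finger_force: 101.8
```

```bash
python3 -c "
from h import *
np.set_printoptions(precision=4,suppress=True)
report(MID)"
```

```text
t 5.85 pos [ 0.5976 -0.0041  0.0981] face rel board x,y,n mm [ 5.3837 -0.1656  1.3186] tilt err deg x,y [-0.5944 -0.0677] xaxis [ 0.9438 -0.1663  0.2856] F [-1.8117  0.6347 16.5119] 0.2652159764251093
```

apply_moves:
  series: [-0.054,0.01,0.19,0,0,0,1,-0.013,0.002,0.046,0,0,0,1,0,0,0,0,0,0,1,0,0,0,0,0,0,1]

```text
time: 6.18
eef_pos: [0.5805, -0.0023, 0.145]
ee_rot: [0.986, -0.087, 0.141, 0.014]
ft_force: [-0.1, 0.3, -3.9]
grip_width: 0.267
finger_force: 99.4
```

```bash
python3 - <<'E'
from h import *
np.set_printoptions(precision=4,suppress=True)
report(MID)
c=capture('scene');save(c,'s5')
def pts(n,x0,x1,y0,y1,thr=80):
    i=cv2.imread(f'pics/{n}.png');h=cv2.cvtColor(i,cv2.COLOR_BGR2HSV)[y0:y1,x0:x1]
    m=(h[...,1]<thr);v=np.argwhere(m);print(n,m.sum(),v.min(0)+[y0,x0],v.max(0)+[y0,x0],'bright',((h[...,1]<60)&(h[...,2]>110)).sum())
for n in('s3','s4','s5'): pts(n,209,226,205,224)
E
```

```text
t 6.1833 pos [ 0.5805 -0.0023  0.145 ] face rel board x,y,n mm [ 1.6296 -1.6338 50.8306] tilt err deg x,y [-0.2486  0.094 ] xaxis [ 0.9454 -0.167   0.2798] F [-0.0757  0.3277 -3.8848] 0.2674966757384766
s3 92 [211 211] [220 222] bright 39
s4 122 [205 211] [220 225] bright 8
s5 92 [205 211] [220 222] bright 15
```

apply_moves:
  series: [0.054,-0.01,-0.19,0,0,0,1,0.02,-0.004,-0.07,0,0,0,1]

```text
time: 6.4
eef_pos: [0.5978, -0.0048, 0.0907]
ee_rot: [0.986, -0.086, 0.142, 0.013]
ft_force: [-3.6, -0.4, 16.9]
grip_width: 0.261
finger_force: 102.1
```

```bash
python3 -c "
from h import *
np.set_printoptions(precision=4,suppress=True)
report(MID)"
```

```text
t 6.4 pos [ 0.5978 -0.0048  0.0907] face rel board x,y,n mm [ 3.5111 -0.8881 -6.1321] tilt err deg x,y [-0.346  -0.0111] xaxis [ 0.945  -0.1666  0.2814] F [-3.6192 -0.4056 16.9237] 0.26121176681259606
```

apply_moves:
  series: [-0.054,0.01,0.19,0,0,0,1,-0.02,0.004,0.07,0,0,0,1,0,0,0,0,0,0,1,0,0,0,0,0,0,1]

```text
time: 6.73
eef_pos: [0.5801, -0.0024, 0.1424]
ee_rot: [0.986, -0.087, 0.139, 0.014]
ft_force: [-1.2, 0.7, -4.8]
grip_width: 0.263
finger_force: 99.5
```

```bash
python3 - <<'E'
from h import *
np.set_printoptions(precision=4,suppress=True)
report(MID)
c=capture('scene');save(c,'s6')
i=cv2.imread('pics/s6.png')[200:230,205:235];j=cv2.imread('pics/s5.png')[200:230,205:235]
cv2.imwrite('pics/c6.png',np.hstack([cv2.resize(k,(400,400),interpolation=2) for k in(j,i)]))
E
```

```text
t 6.7333 pos [ 0.5801 -0.0024  0.1424] face rel board x,y,n mm [ 0.4412 -1.7293 48.2784] tilt err deg x,y [-0.0271  0.1175] xaxis [ 0.9465 -0.1671  0.2761] F [-1.1921  0.6723 -4.8176] 0.26328031469293306
```

View pics/c6.png

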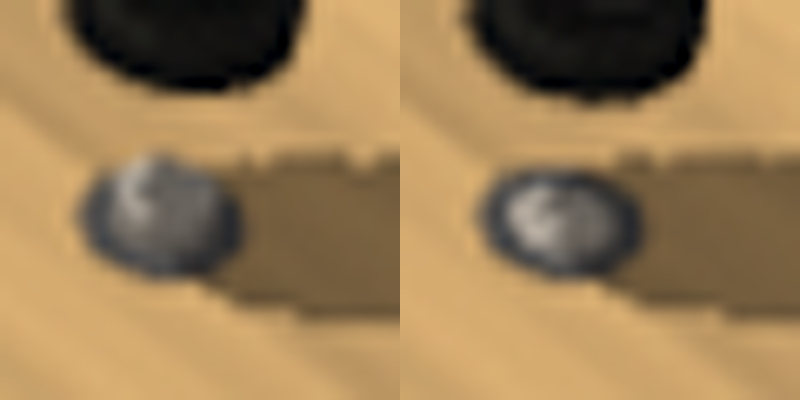

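The mid pin now looks nearly flush: its disc at (560,223) is centred in the collar. One slightly deeper blow will confirm it, since the force should rise once the face is on the board.

apply_moves:
  series: [0.054,-0.01,-0.19,0,0,0,1,0.022,-0.004,-0.078,0,0,0,1]

```text
time: 6.95
eef_pos: [0.5969, -0.0049, 0.0873]
ee_rot: [0.986, -0.086, 0.14, 0.013]
ft_force: [-5.5, 0.0, 17.6]
grip_width: 0.26
finger_force: 102.4
```

```bash
python3 -c "
from h import *
np.set_printoptions(precision=4,suppress=True)
report(MID)"
```

```text
t 6.95 pos [ 0.5969 -0.0049  0.0873] face rel board x,y,n mm [ 1.623  -1.1316 -9.25  ] tilt err deg x,y [-0.1393  0.0344] xaxis [ 0.946  -0.1667  0.278 ] F [-5.4643  0.0067 17.566 ] 0.25979491019897727
```

apply_moves:
  series: [-0.054,0.01,0.19,0,0,0,1,-0.022,0.004,0.078,0,0,0,1,0,-0.08,0,0,0,0,1,-0.02,-0.2,0,0,0,0,1,-0.03,-0.2,0,0,0,0,1,0,0,0,0,0,0,1,0,0,0,0,0,0,1,0,0,0,0,0,0,1]

```text
time: 7.62
eef_pos: [0.5694, -0.0986, 0.1412]
ee_rot: [0.987, -0.087, 0.137, 0.014]
ft_force: [-0.2, 0.9, -3.5]
grip_width: 0.265
finger_force: 99.5
```

```bash
python3 - <<'E'
from h import *
np.set_printoptions(precision=4,suppress=True)
report(RIGHT)
c=capture('scene');save(c,'s7')
c=capture('top');save(c,'t7')
i=cv2.imread('pics/s7.png')[180:250,180:265]
j=cv2.imread('pics/t7.png')[115:175,205:320]
cv2.imwrite('pics/c7.png',np.hstack([cv2.resize(k,(400,400*k.shape[0]//k.shape[1]),interpolation=2)[:208] for k in(i,j)]))
E
```

```text
t 7.6167 pos [ 0.5694 -0.0986  0.1412] face rel board x,y,n mm [ 6.4638 -0.3578 45.164 ] tilt err deg x,y [0.1217 0.1338] xaxis [ 0.947  -0.1685  0.2736] F [-0.1528  0.8689 -3.4695] 0.2646657418091357
```

View pics/c7.png

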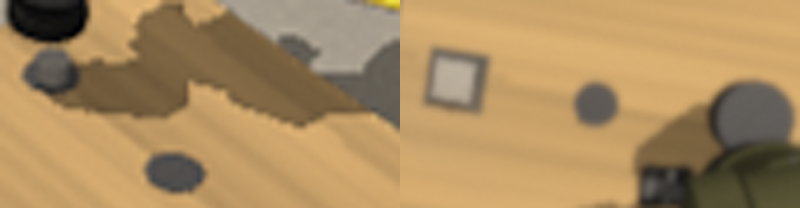

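The mid pin is flush: it shows as one uniform dark disc, at (175,172) in the scene half and (596,103) in the top half. The square pin is still standing. Next is the second round pin.

apply_moves:
  series: [-0.029,0.005,0.012,0,0,0,1,0,0,0,0,0,0,1,0.054,-0.01,-0.19,0,0,0,1,0.013,-0.002,-0.046,0,0,0,1,-0.054,0.01,0.19,0,0,0,1,-0.013,0.002,0.046,0,0,0,1,0,0,0,0,0,0,1,0,0,0,0,0,0,1]

```text
time: 8.38
eef_pos: [0.5642, -0.0969, 0.1451]
ee_rot: [0.986, -0.086, 0.139, 0.014]
ft_force: [0.1, 0.1, -4.3]
grip_width: 0.261
finger_force: 99.7
```

```bash
python3 -c "
from h import *
np.set_printoptions(precision=4,suppress=True)
report(RIGHT)"
```

```text
t 8.3833 pos [ 0.5642 -0.0969  0.1451] face rel board x,y,n mm [ 2.3706  0.522  50.4953] tilt err deg x,y [-0.0225  0.125 ] xaxis [ 0.9467 -0.1664  0.276 ] F [ 0.0628  0.0565 -4.3414] 0.26085572153453584
```

apply_moves:
  series: [0.054,-0.01,-0.19,0,0,0,1,0.02,-0.004,-0.07,0,0,0,1]

```text
time: 8.55
eef_pos: [0.5815, -0.1001, 0.0921]
ee_rot: [0.986, -0.086, 0.141, 0.014]
ft_force: [-4.1, -0.6, 17.1]
grip_width: 0.261
finger_force: 102.4
```

```bash
python3 -c "
from h import *
np.set_printoptions(precision=4,suppress=True)
report(RIGHT)"
```

```text
t 8.55 pos [ 0.5815 -0.1001  0.0921] face rel board x,y,n mm [ 4.7803  0.518  -5.0921] tilt err deg x,y [-0.2607  0.0635] xaxis [ 0.9455 -0.1665  0.28  ] F [-4.1486 -0.644  17.0631] 0.26076883684455887
```

apply_moves:
  series: [-0.054,0.01,0.19,0,0,0,1,-0.02,0.004,0.07,0,0,0,1,0,0,0,0,0,0,1,0,0,0,0,0,0,1]

```text
time: 8.88
eef_pos: [0.5641, -0.0973, 0.1444]
ee_rot: [0.986, -0.087, 0.138, 0.014]
ft_force: [0.5, -0.1, -2.9]
grip_width: 0.266
finger_force: 99.8
```

```bash
python3 -c "
from h import *
np.set_printoptions(precision=4,suppress=True)
report(RIGHT)"
```

```text
t 8.8833 pos [ 0.5641 -0.0973  0.1444] face rel board x,y,n mm [ 2.0959  0.1267 49.7858] tilt err deg x,y [0.0204 0.1331] xaxis [ 0.9468 -0.167   0.2753] F [ 0.4527 -0.1101 -2.9113] 0.2657880236514489
```

apply_moves:
  series: [0.054,-0.01,-0.19,0,0,0,1,0.024,-0.004,-0.085,0,0,0,1]

```text
time: 9.05
eef_pos: [0.5814, -0.1003, 0.0884]
ee_rot: [0.986, -0.087, 0.14, 0.014]
ft_force: [-5.6, 0.3, 18.4]
grip_width: 0.267
finger_force: 102.7
```

```bash
python3 -c "
from h import *
np.set_printoptions(precision=4,suppress=True)
report(RIGHT)"
```

```text
t 9.05 pos [ 0.5814 -0.1003  0.0884] face rel board x,y,n mm [ 3.6261  0.2587 -8.7297] tilt err deg x,y [-0.1556  0.0894] xaxis [ 0.9459 -0.1669  0.2782] F [-5.5978  0.2584 18.3973] 0.2667353354147386
```

apply_moves:
  series: [-0.054,0.01,0.19,0,0,0,1,-0.024,0.004,0.085,0,0,0,1,-0.15,0,0.13,0,0,0,1,-0.15,0,0.13,0,0,0,1,0,0,0,0,0,0,1,0,0,0,0,0,0,1]

```text
time: 9.55
eef_pos: [0.5031, -0.0978, 0.1971]
ee_rot: [0.986, -0.087, 0.139, 0.015]
ft_force: [0.1, -0.2, -2.7]
grip_width: 0.265
finger_force: 99.7
```

```bash
python3 - <<'E'
from h import *
np.set_printoptions(precision=4,suppress=True)
report(RIGHT)
c=capture('scene');save(c,'s8')
c=capture('top');save(c,'t8')
i=cv2.imread('pics/s8.png')[180:250,170:265]
j=cv2.imread('pics/t8.png')[115:175,205:320]
cv2.imwrite('pics/c8.png',np.hstack([cv2.resize(k,(400,400*k.shape[0]//k.shape[1]),interpolation=2)[:208] for k in(i,j)]))
E
```

```text
t 9.55 pos [ 0.5031 -0.0978  0.1971] face rel board x,y,n mm [-40.8974 -11.4429 117.0185] tilt err deg x,y [-0.0317  0.2096] xaxis [ 0.9464 -0.1678  0.2762] F [ 0.0896 -0.1586 -2.7235] 0.2646214258839552
```

View pics/c8.png

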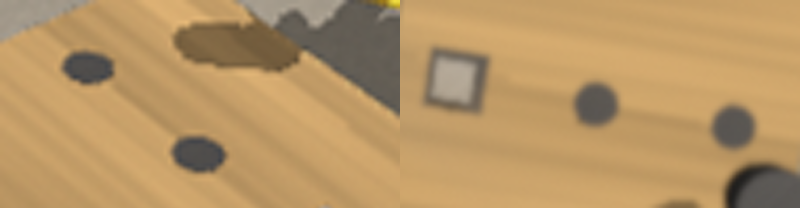

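Both round pins are flush, as dark discs at (88,67) and (198,154) in the scene half, and the square pin is still standing. I'll return the mallet.

apply_moves:
  series: [0,0.1,0,0.011,0.058,0,1,0,0.2,0,0.011,0.058,0,1,0,0.2,0,0.011,0.058,0,1,0,0.2,0,0,0,0.065,1,0,0.2,0,0,0,0.065,1,0,0.2,0,0,0,0.065,1,0,0.2,0,0,0,0.065,1,0,0.2,0,0,0,0,1,0,0.2,0,0,0,0,1,0,0.2,0,0,0,0,1,0,0.09,0,0,0,0,1,0,0,0,0,0,0,1]

```text
time: 10.65
eef_pos: [0.5026, 0.3082, 0.1946]
ee_rot: [0.993, 0.12, -0.001, -0.002]
ft_force: [0.1, -0.1, -2.6]
grip_width: 0.261
finger_force: 99.6
```

apply_moves:
  series: [0,0,-0.15,0,0,0,1,0,0,-0.15,0,0,0,1,0,0,-0.15,0,0,0,1,0,0,0,0,0,0,1,0,0,0,0,0,0,1,0,0,0,0,0,0,1,0,0,0,0,0,0,1]

```text
time: 11.23
eef_pos: [0.5053, 0.3018, 0.1081]
ee_rot: [0.993, 0.116, 0.001, -0.001]
ft_force: [-0.3, 0.4, -3.1]
grip_width: 0.265
finger_force: 99.4
```

```bash
python3 - <<'E'
from h import *
np.set_printoptions(precision=4,suppress=True)
s=sense();r=R.from_quat(s['ee_rot']);print(s['eef_pos'],s['ee_rot'],s['ft_force'])
e=(R.from_quat([.9932,.1162,0,0])*r.inv()).as_rotvec();print('turn units',e/(np.pi/2),'shift units',(np.array([.504,.3009,.0341])-s['eef_pos'])/.2)
c=capture('scene');save(c,'s9')
cv2.imwrite('pics/c9.png',cv2.resize(cv2.imread('pics/s9.png')[190:310,300:420],(480,480),interpolation=2))
E
```

```text
[0.5053 0.3018 0.1081] [ 0.9932  0.1164  0.0013 -0.0007] [-0.3226  0.3514 -3.1254]
turn units [-0.0011  0.0015 -0.0003] shift units [-0.0065 -0.0044 -0.37  ]
```

View pics/c9.png

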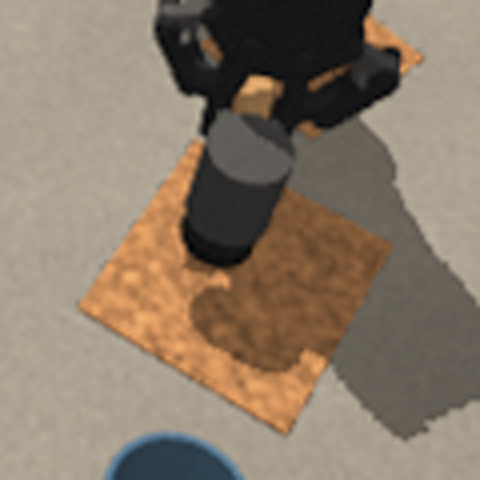

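The mallet hangs upright above the mat, with its head at (235,190). I'll lower it slowly.

apply_moves:
  series: [-0.006,-0.004,-0.12,0,0,0,1,0,0,-0.12,0,0,0,1,0,0,-0.06,0,0,0,1,0,0,-0.03,0,0,0,1,0,0,-0.015,0,0,0,1,0,0,-0.01,0,0,0,1,0,0,-0.005,0,0,0,1,0,0,0,0,0,0,1,0,0,0,0,0,0,1,0,0,0,0,0,0,1]

```text
time: 12.12
eef_pos: [0.5033, 0.3003, 0.0351]
ee_rot: [0.993, 0.116, 0.0, -0.0]
ft_force: [0.2, -0.9, -3.1]
grip_width: 0.265
finger_force: 99.6
```

apply_moves:
  series: [0,0,-0.004,0,0,0,1,0,0,-0.004,0,0,0,1,0,0,0,0,0,0,1,0,0,0,0,0,0,1]

```text
time: 12.45
eef_pos: [0.5032, 0.3003, 0.0334]
ee_rot: [0.993, 0.117, 0.0, -0.0]
ft_force: [-0.2, -0.5, 3.9]
grip_width: 0.263
finger_force: 100.3
```

apply_moves:
  series: [0,0,0.002,0,0,0,1,0,0,0,0,0,0,1,0,0,0,0,0,0,0.2,0,0,0,0,0,0,0,0,0,0,0,0,0,-0.3,0,0,0,0,0,0,-1,0,0,0,0,0,0,-1,0,0,0,0,0,0,-1,0,0,0,0,0,0,-1,0,0,0,0,0,0,-1,0,0,0,0,0,0,-1]
  newtons: 20

```text
time: 13.37
eef_pos: [0.503, 0.3001, 0.0333]
ee_rot: [0.993, 0.116, 0.0, -0.0]
ft_force: [-1.0, -0.1, 0.8]
grip_width: 1.0
finger_force: 0.0
```

apply_moves:
  series: [0,0,0.05,0,0,0,-1,0,0,0.1,0,0,0,-1,0,0,0.2,0,0,0,-1,0,0,0.2,0,0,0,-1,0,0,0.2,0,0,0,-1,-0.15,0,0.1,0,0,0,-1,-0.15,0,0,0,0,0,-1,0,0,0,0,0,0,-1,0,0,0,0,0,0,-1,0,0,0,0,0,0,-1]

```text
time: 14.2
eef_pos: [0.4434, 0.2999, 0.2038]
ee_rot: [0.993, 0.116, 0.001, 0.0]
ft_force: [-0.3, 0.1, -0.1]
grip_width: 1.002
finger_force: 0.0
```

```bash
python3 - <<'E'
from h import *
c=capture('scene');save(c,'s10')
s=sense();print(s['eef_pos'],s['grip_width'],s['time'])
cv2.imwrite('pics/c10.png',cv2.resize(cv2.imread('pics/s10.png')[130:360,70:430],(792,506),interpolation=2))
E
```

```text
[0.44374851 0.29974876 0.20339325] 0.998336304140431 14.25
```

View pics/c10.png

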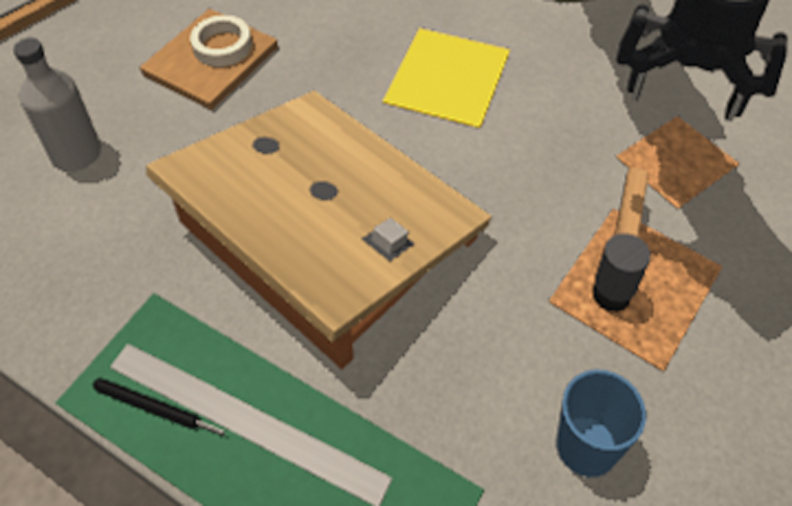

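The mallet stands on the mat at (618,275). Both round pins are flush at (266,145) and (323,190), the square pin is up at (389,237), and nothing else has been disturbed. I'll hand the job in.

```bash
python3 -c "
from bench import *
print(job_done())"
```

```text
the job is handed in; nothing more can be done
None
```

Job handed in at about 14 s of the 45 s allowed: in the final picture both round pins look flush, the square pin is still standing, the tape roll, flask and cup look undisturbed, and the mallet is back on the cork mat on its face.

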